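# Hold a slat in the guard slot of the end sander

## Task

Slide the shutter on the sander's lid fully open, to its end stop, then take the tallest slat out of the rack and pass its lower end straight down through the slot in the lid, without jamming it. Finish while still holding it there, upright and still, with about 35 mm of it below the top of the lid so that it hangs clear of the sanding disc; leave the shutter open, and leave the other slats and everything else on the bench as they are.

Things in the scene. Friction and masses are not known exactly. Their poses are not given: they have to be found in the camera images.
- slat: tallest of three pale wooden slats upright in the rack: 46 (its x) x 12 (its y) x 150 mm tall (its z), about 55 g. Origin: centre of its lower end face; z points up. It stands in one of the three kerfs (which one varies), lower end 15 mm and top 165 mm above the bench. Its two broad faces (normal to y) are free to grip above the rack.
- rack: dark wooden block fixed on the bench, 200 (x) x 60 (y) x 40 mm high, with three kerfs in a row along its x, at -64, 0 and +64 mm, each 49 (x) x 15 mm (y) and 25 mm deep. Origin: centre of its underside. The slats stand in it, with the same yaw.
- sander: green sander housing fixed on the bench, 220 (x) x 260 (y) x 110 mm high, with a 120 mm tall motor at its -y side, steel lid and a clear far wall. Origin: centre of its underside. Inside, a sanding disc lies level, its top 75 mm below the lid's upper face.
- slot (a point): centre of the slot, level with the lid's upper face, 110 mm above the bench. Axes as the sander's, z up. The slot is 48 mm long (x) and 14 mm wide (y), 2 mm more than the slat each way. Its mouth is bevelled: 4.5 mm wider on each side at the top, narrowing to 48 x 14 at 8 mm depth; the lid is 12 mm thick. Two shutter guides 6 mm high lie on the lid, 45 mm either side of the slot in x.
- shutter (a joint): travel of the shutter in m: 0 covers the slot, 0.060 is the end stop, fully open. It starts closed or partly open, anywhere from 0 to 0.02, and grows as the grip moves along the sander's -y, away from the slot. It stays where it is left; friction about 2 N.
- shutter_grip (a point): top centre of the shutter's black upright grip: a block 30 (x) x 14 (y) x 32 mm high on a 3 mm aluminium plate that lies on the lid. Axes as the sander's. Its top is 145 mm above the bench. It lies 45 mm from the slot centre along -y with the shutter at 0, 105 mm when fully open. It can be gripped from above across its 14 mm.
- short_slat: the other slat of the same section but short, 46 x 12 x 100 mm, upright in the rack; leave alone
- narrow_slat: the narrow slat, 30 x 12 x 110 mm, upright in the rack; leave alone
- sanding_block: cork sanding block 110 x 40 x 30 mm, lying between rack and sander; leave alone
- glue_bottle: white glue bottle, 60 mm across, 150 mm tall; leave alone
- tin: open aluminium tin 90 x 60 x 30 mm; leave alone
- hammer: hammer with a wooden handle, lying at the back; leave alone
- offcut: wooden offcut 30 x 200 x 20 mm, at the back; leave alone
- pencil: carpenter's pencil 130 x 14 x 8 mm, beyond the rack; leave alone

How it is judged:
By the outcome, as a careful person would: the job done as asked, in the order asked, and still so for the second after the job is handed in, while the arm keeps its last pose, push and grip.
It also fails if it takes over 54 s, if anything falls off the work surface, if the arm or the gripper's body presses on something with over 40 N, if the wrist force passes 120 N, or if a joint passes its speed limit or range.

## Robot

A 6-joint arm with a two-finger parallel gripper is mounted at the origin on the work surface. World frame = base frame: x ahead of the robot, y to its left, z up, the work surface at z = 0. Lengths are in m, angles in degrees, forces in N, time in s.
With the tool pointing down it reaches from about 0.35 to 0.725 m from the base axis. Payload 4.3 kg.
Tool frame: the origin (TCP) lies midway between the tips of the shut fingers; the grasp point (between the pads) lies bot.hold_point_z behind it (bot.hold_point_z is the distance from the TCP to the grasp point, in m); z points along the fingers, y is the direction in which the jaws open and shut (so a half turn about z gives the same grasp; the last joint's range is limited). The gripper opens to 85 mm and grips with 20 to 120 N. Pads are 22 mm wide; open, the fingers measure 114 mm over their backs; the gripper's body (76 mm by 85 mm) begins 54 mm behind the grasp point. The pads swing forward as they close: fully open they stand 13 mm farther back than shut.
Start: joints at [-81.664, 21.618, 4.641, 73.018, 0, 83.68], TCP at [0.145, -0.556, 0.231] pointing down, gripper open.
Joint ranges: [-156.06, 156.06], [-48.1, 94.91], [-58.44, 69.94], [-101.28, 121.22], [-78.64, 73.56], [-180, 180]. Speed limits (degrees/s): [147.25, 147.25, 180, 180, 180, 180].

## Interface

Orientations are given as [roll, pitch, yaw] about the fixed x, y, z axes, in that order (R = Rz(yaw) Ry(pitch) Rx(roll)).
In Python, from bench import bot gives the robot as it stands.
- The arm moves only by the tool move_arm, never from a script. Its argument "targets" is a list of rows, each an object with "xyz": the shift along the world's x, y, z in m, a list of three; "angular": the turn, a rotation vector about the world's x, y, z in degrees, a list of three. In form: [{"xyz": [tx, ty, tz], "angular": [rx, ry, rz]}, ...]. A call has 1 to 8 rows; each row is the pose to reach, as a shift and turn from the pose commanded when the call began; what a row does not reach only later rows make up. A row lasts 1/8 s, in which the tool goes at most 62.5 mm and 10.7 degrees, less where a joint would pass 70% of its speed; a pose out of reach is approached as far as the arm can. A call with a gripper value outside its range is refused whole. "fingers" is the opening in per cent of the stroke, from 0 (shut) to 100 (fully open), set as the call begins (left out, the last holds). The fingers move at their own pace and stop on an object; "grip_force" is the grip in N (left out, the last holds). Time passes only in rows, so rows that repeat a pose let the fingers close. It gives the time, the measured TCP pose, the force and the opening at its end, in the units of the state.
- bot.observe(): the state, without advancing time (a new reading comes with each control period).
- bot.camera(name): name is "scene" or "top"; returns the picture (480x640x3 uint8, red, green, blue); there is no depth.
- bot.camera_model(name): a dict with "fx", "fy", "cx", "cy" (pixels), "R" (3x3) and "t" (3): a world point X has camera coordinates R X + t. Camera axes: x right, y down, z forward; pixel columns grow to the right and rows downward; lengths in m; the calibration is good to about 2 mm. A picture is of the moment at which its call begins. camera_model takes no time and is no camera call.
- bot.sign_off(): hands the job in, once; it reports no verdict.
The state is a dict: "time": time; "joints": joint angles; "joint_velocities": joint speeds; "effort": joint torques, N m; "tcp_pos": TCP position; "tcp_rot": TCP orientation; "contact_force": force on the tool from outside, world axes, zero at the start; "ft_torque": the same for the moment, N m; "grip_width": finger opening in m.
Only numpy, scipy, OpenCV 4.12 (cv2) and the standard library are available. Lean on these libraries where they do the work, as an engineer would, in place of code of your own. Each camera call takes 0.05 s, during which the arm holds its last target. There are 200 camera calls.

## Working session

There is one attempt and no reset: what is moved stays moved. The work goes in short steps, Python scripts to look and compute and a tool call to move; the robot and the scene stay as the last step left them, time stands still between calls to the robot, and variables do not carry over. Pictures are saved under pics/ and viewed, about 8 in all and at most 12, crops included, and the job is handed in when it is done.

Besides the shell and the picture viewer there is one more tool, called after ">>>" as name(argument=value, ...), one argument or row to a line, values as JSON. move_arm: Moves the arm, as the interface text tells. Its arguments: {"type":"object","properties":{"targets":{"type":"array","items":{"type":"object","properties":{"xyz":{"type":"array","items":{"type":"number"}},"angular":{"type":"array","items":{"type":"number"}}}}},"fingers":{"type":"number"},"grip_force":{"type":"number"}},"required":["targets"]}

```bash
mkdir -p pics; python3 - <<'E'
from bench import bot
import cv2
s=bot.observe();print(s['time'],s['tcp_pos'],s['tcp_rot'],s['grip_width'],bot.hold_point_z)
for n in('scene','top'):
    cv2.imwrite(f'pics/{n}0.png',bot.camera(n)[:,:,::-1]);m=bot.camera_model(n);print(n,m)
E
```

```text
0.0 [ 0.14537764 -0.55565544  0.23036224] [-1.79885277e+02 -1.14768222e-02  1.46528339e+01] 0.0854658188263639 0.0187
scene {'fx': 604.0531388495284, 'fy': 604.0531388495284, 'cx': 323.8565435715253, 'cy': 242.17479295668576, 'R': array([[ 0.7443245 ,  0.66765362, -0.01482175],
       [ 0.57481166, -0.65180348, -0.49471586],
       [-0.3399597 ,  0.35970942, -0.86892838]]), 't': array([-0.46206298, -0.19384514,  1.5063015 ])}
top {'fx': 486.89051800743, 'fy': 486.89051800743, 'cx': 311.7305591430591, 'cy': 233.19257816439912, 'R': array([[-0.01065771, -0.99987091, -0.01202375],
       [-0.99039347,  0.01221302, -0.13773752],
       [ 0.13786658,  0.01044028, -0.99039578]]), 't': array([0.12013242, 0.55350457, 1.17869765])}
```

View pics/scene0.png

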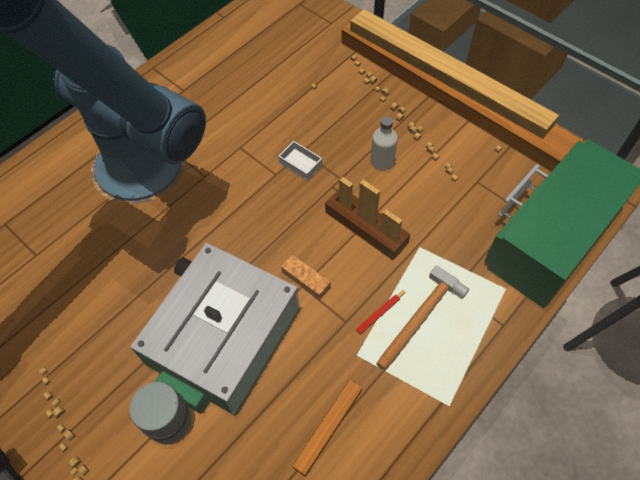

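View pics/top0.png

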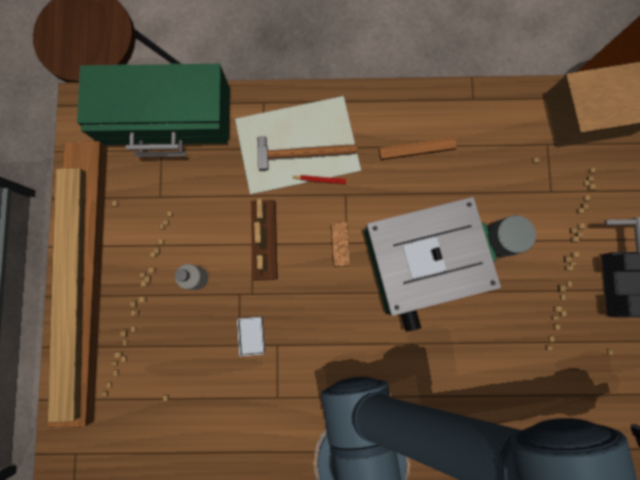

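The tall slat is in the middle kerf (scene ~(368,203)). The shutter plate is white and its grip black (top ~(437,254)), with the motor to the right. Next I'll zoom in on crops.

```bash
cat > h.py <<'E'
import numpy as np,cv2
from bench import bot
def px2w(n,u,v,z):
    m=bot.camera_model(n);R=np.array(m['R']);t=np.array(m['t'])
    d=R.T@np.array([(u-m['cx'])/m['fx'],(v-m['cy'])/m['fy'],1]);c=-R.T@t
    return c+d*(z-c[2])/d[2]
def w2px(n,X):
    m=bot.camera_model(n);p=np.array(m['R'])@np.asarray(X)+np.array(m['t'])
    return np.array([m['fx']*p[0]/p[2]+m['cx'],m['fy']*p[1]/p[2]+m['cy']])
def crop(img,u,v,w,h,k): return cv2.resize(img[v:v+h,u:u+w],None,fx=k,fy=k,interpolation=cv2.INTER_CUBIC)
E
python3 - <<'E'
from h import *
t=cv2.imread('pics/top0.png');s=cv2.imread('pics/scene0.png')
cv2.imwrite('pics/c1.png',crop(t,360,190,150,130,5)[:600])
a=crop(t,240,190,50,100,6);b=crop(s,320,170,95,90,5)
o=np.zeros((600,780,3),np.uint8);o[:600,:300]=a;o[:450,301:776]=b
cv2.imwrite('pics/c2.png',o)
E
```

```text
(no output)
```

View pics/c1.png

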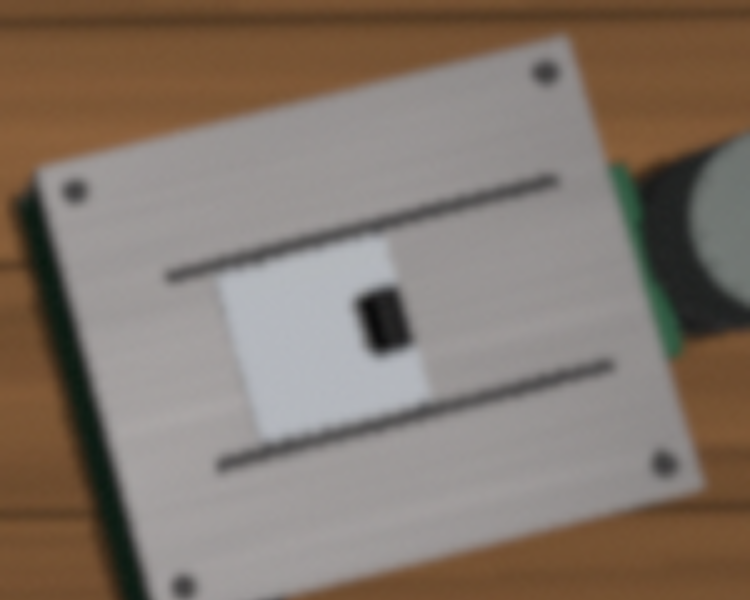

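View pics/c2.png

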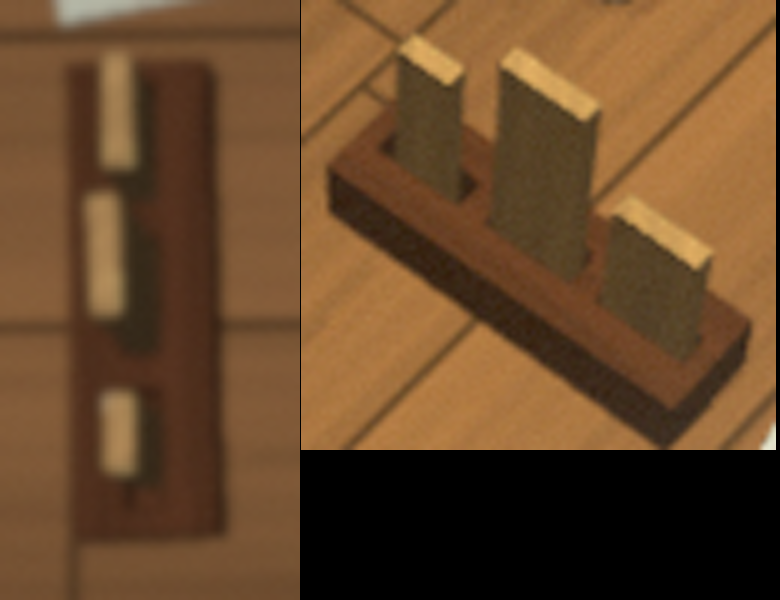

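```bash
python3 - <<'E'
from h import *
np.set_printoptions(precision=4,suppress=True)
f=lambda u,v,u0,v0,k:(u0+(u+.5)/k-.5,v0+(v+.5)/k-.5)
def P(n,pts,u0,v0,k,z):return np.array([px2w(n,*f(u,v,u0,v0,k),z) for u,v in pts])[:,:2]
ang=lambda a,b:np.degrees(np.arctan2(*(b-a)[::-1]))
A=P('top',[(75,191),(545,72),(664,463),(183,586)],360,190,5,.11)
print('screws',A,'c',A.mean(0),[ang(A[1],A[0]),ang(A[2],A[3])],[ang(A[0],A[3]),ang(A[1],A[2])],np.linalg.norm(A-np.roll(A,-1,0),axis=1))
G=P('top',[(168,275),(556,180),(220,465),(612,365)],360,190,5,.116)
print('guides',G,G.mean(0),ang(G[1],G[0]),ang(G[3],G[2]))
g=P('top',[(355,297),(397,287),(413,345),(371,354)],360,190,5,.145);print('grip',g,g.mean(0))
S=P('top',[(86,191),(120,190),(126,317),(90,320)],240,190,6,.165);print('slat',S,S.mean(0),ang(S[1],S[2]),ang(S[0],S[3]))
S=P('scene',[(515-301,48),(600-301,108),(585-301,122),(500-301,62)],320,170,5,.165);print('slat s',S,S.mean(0),ang(S[0],S[1]),ang(S[3],S[2]))
R=P('top',[(68,65),(210,65),(226,538),(78,542)],240,190,6,.04);print('rack',R,R.mean(0),ang(R[1],R[2]),ang(R[0],R[3]))
E
```

```text
screws [[ 0.556  -0.0351]
 [ 0.6101 -0.2586]
 [ 0.4255 -0.3033]
 [ 0.3716 -0.0795]] c [ 0.4908 -0.1691] [np.float64(103.61066326860846), np.float64(103.53259159305868)] [np.float64(-166.46046318569918), np.float64(-166.3904030909133)] [0.23   0.1899 0.2302 0.1896]
guides [[ 0.515  -0.0765]
 [ 0.5575 -0.259 ]
 [ 0.4266 -0.0975]
 [ 0.4706 -0.28  ]] [ 0.4924 -0.1782] 103.10694292314966 103.55561655440789
grip [[ 0.5006 -0.1561]
 [ 0.505  -0.1753]
 [ 0.4786 -0.1813]
 [ 0.4747 -0.1622]] [ 0.4897 -0.1687]
slat [[0.5657 0.2423]
 [0.5659 0.2295]
 [0.5179 0.2271]
 [0.5169 0.2405]] [0.5416 0.2348] -177.09347130932318 -177.91793425547692
slat s [[0.5191 0.2386]
 [0.5653 0.2386]
 [0.5651 0.229 ]
 [0.519  0.229 ]] [0.5421 0.2338] -0.07222641541986284 0.07585102883420608
rack [[0.6402 0.2665]
 [0.6394 0.2067]
 [0.441  0.2001]
 [0.44   0.2611]] [0.5402 0.2336] -178.10622196802385 -178.44410546437229
```

Sander yaw ≈ 13.5°, centre ≈ (0.491, −0.169). Grip ≈ (0.490, −0.1715). Slat top centre ≈ (0.542, 0.234), rack yaw ≈ 1–2°. First move: go above the shutter grip.

>>> move_arm(
  targets=[
    {"xyz": [0.1, 0.11, 0], "angular": [0, 0, -1.15]},
    {"xyz": [0.345, 0.384, -0.04], "angular": [0, 0, -1.15]},
    {"xyz": [0.345, 0.384, -0.04], "angular": [0, 0, -1.15]},
    {"xyz": [0.345, 0.384, -0.04], "angular": [0, 0, -1.15]},
    {"xyz": [0.345, 0.384, -0.04], "angular": [0, 0, -1.15]},
    {"xyz": [0.345, 0.384, -0.04], "angular": [0, 0, -1.15]},
    {"xyz": [0.345, 0.384, -0.04], "angular": [0, 0, -1.15]},
    {"xyz": [0.345, 0.384, -0.04], "angular": [0, 0, -1.15]},
  ],
  fingers=60,
  grip_force=25,
)

```text
time: 1.1
tcp_pos: [0.4794, -0.1839, 0.1925]
tcp_rot: [180.0, 0.0, 13.5]
contact_force: [0.6, -0.9, 0.4]
grip_width: 0.051
```

>>> move_arm(
  targets=[
    {"xyz": [0, 0, 0], "angular": [0, 0, 0]},
    {"xyz": [0, 0, 0], "angular": [0, 0, 0]},
  ],
)

```text
time: 1.35
tcp_pos: [0.478, -0.1856, 0.1925]
tcp_rot: [-180.0, 0.1, 13.5]
contact_force: [-0.5, -0.7, -0.5]
grip_width: 0.0509
```

```bash
python3 - <<'E'
from h import *
s=bot.observe();print(s['time'],s['tcp_pos'])
t=bot.camera('top')[:,:,::-1];c=bot.camera('scene')[:,:,::-1]
cv2.imwrite('pics/v1.png',np.vstack([crop(t,340,190,160,120,3),np.zeros((1,480,3),np.uint8),crop(c,130,200,160,79,3)]))
E
```

```text
1.35 [ 0.47800336 -0.18560022  0.19251084]
```

View pics/v1.png

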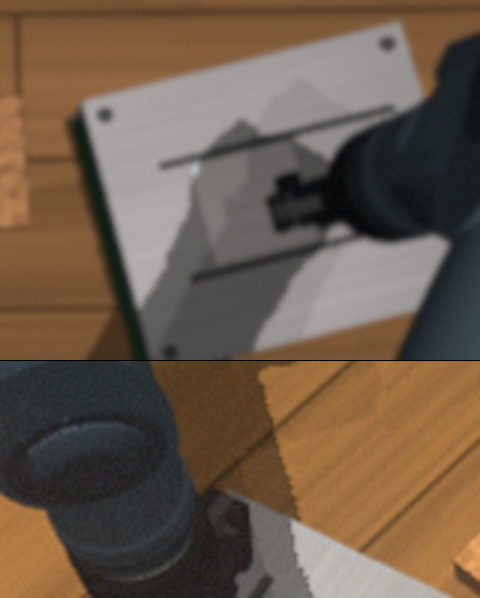

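The arm mostly hides the grip here, so the picture adds little. I'll correct the lateral shortfall, descend and close.

>>> move_arm(
  targets=[
    {"xyz": [0.012, 0.014, 0], "angular": [0, 0, 0]},
    {"xyz": [0.012, 0.014, -0.03], "angular": [0, 0, 0]},
    {"xyz": [0.012, 0.014, -0.06], "angular": [0, 0, 0]},
    {"xyz": [0.012, 0.014, -0.0725], "angular": [0, 0, 0]},
    {"xyz": [0.012, 0.014, -0.0725], "angular": [0, 0, 0]},
  ],
)

```text
time: 2.08
tcp_pos: [0.49, -0.1715, 0.1199]
tcp_rot: [-179.9, 0.1, 13.5]
contact_force: [-0.2, -0.2, 0.8]
grip_width: 0.0515
```

>>> move_arm(
  targets=[
    {"xyz": [0, 0, 0], "angular": [0, 0, 0]},
    {"xyz": [0, 0, 0], "angular": [0, 0, 0]},
    {"xyz": [0, 0, 0], "angular": [0, 0, 0]},
    {"xyz": [0, 0, 0], "angular": [0, 0, 0]},
    {"xyz": [0, 0, 0], "angular": [0, 0, 0]},
  ],
  fingers=0,
  grip_force=25,
)

```text
time: 2.7
tcp_pos: [0.4915, -0.1723, 0.1217]
tcp_rot: [179.9, -0.1, 13.5]
contact_force: [-0.7, -1.1, 5.2]
grip_width: 0.0133
```

>>> move_arm(
  targets=[
    {"xyz": [0.0023, -0.0097, 0], "angular": [0, 0, 0]},
    {"xyz": [0.0047, -0.0194, 0], "angular": [0, 0, 0]},
    {"xyz": [0.007, -0.0292, 0], "angular": [0, 0, 0]},
    {"xyz": [0.0093, -0.0389, 0], "angular": [0, 0, 0]},
    {"xyz": [0.0093, -0.0389, 0], "angular": [0, 0, 0]},
  ],
)

```text
time: 3.32
tcp_pos: [0.501, -0.2119, 0.1217]
tcp_rot: [179.8, -0.1, 13.5]
contact_force: [-0.2, -1.3, 4.8]
grip_width: 0.0135
```

>>> move_arm(
  targets=[
    {"xyz": [0.0012, -0.0049, 0], "angular": [0, 0, 0]},
    {"xyz": [0.0023, -0.0097, 0], "angular": [0, 0, 0]},
    {"xyz": [0.0023, -0.0097, 0], "angular": [0, 0, 0]},
  ],
)

```text
time: 3.7
tcp_pos: [0.5032, -0.2208, 0.1217]
tcp_rot: [179.9, -0.1, 13.5]
contact_force: [-0.2, -0.6, 6.3]
grip_width: 0.0132
```

>>> move_arm(
  targets=[
    {"xyz": [0.0009, -0.0039, 0], "angular": [0, 0, 0]},
    {"xyz": [0.0019, -0.0078, 0], "angular": [0, 0, 0]},
    {"xyz": [0.0019, -0.0078, 0], "angular": [0, 0, 0]},
  ],
)

```text
time: 4.08
tcp_pos: [0.5037, -0.2232, 0.1216]
tcp_rot: [-179.5, -0.2, 13.6]
contact_force: [-4.0, 14.5, 14.7]
grip_width: 0.0134
```

The end stop is reached: 14 N reaction after 52 mm of travel. Release and lift, swing toward the rack, and look at the slot.

>>> move_arm(
  targets=[
    {"xyz": [-0.0005, 0.003, 0], "angular": [0, 0, 0]},
    {"xyz": [-0.0005, 0.003, 0], "angular": [0, 0, 0]},
    {"xyz": [-0.0005, 0.003, 0], "angular": [0, 0, 0]},
    {"xyz": [-0.0005, 0.003, 0.03], "angular": [0, 0, 0]},
    {"xyz": [-0.0005, 0.003, 0.08], "angular": [0, 0, 0]},
    {"xyz": [-0.0005, 0.003, 0.13], "angular": [0, 0, 0]},
    {"xyz": [-0.0005, 0.06, 0.145], "angular": [0, 0, -6]},
    {"xyz": [-0.0005, 0.12, 0.145], "angular": [0, 0, -12]},
  ],
  fingers=60,
)

```text
time: 5.08
tcp_pos: [0.505, -0.1082, 0.2672]
tcp_rot: [179.9, -0.2, 1.1]
contact_force: [1.7, 0.5, 0.0]
grip_width: 0.0512
```

>>> move_arm(
  targets=[
    {"xyz": [0.01, 0.06, 0], "angular": [0, 0, 0]},
    {"xyz": [0.02, 0.12, 0], "angular": [0, 0, 0]},
    {"xyz": [0.03, 0.18, 0], "angular": [0, 0, 0]},
    {"xyz": [0.038, 0.24, 0], "angular": [0, 0, 0]},
    {"xyz": [0.039, 0.3, 0], "angular": [0, 0, 0]},
    {"xyz": [0.039, 0.34, 0], "angular": [0, 0, 0]},
    {"xyz": [0.039, 0.34, 0], "angular": [0, 0, 0]},
  ],
)

```text
time: 5.95
tcp_pos: [0.5518, 0.1418, 0.2653]
tcp_rot: [-177.3, 0.1, 6.6]
contact_force: [-0.6, 0.3, 0.2]
grip_width: 0.0512
```

```bash
python3 - <<'E'
from h import *
s=bot.observe();print(s['time'],s['tcp_pos'],s['tcp_rot'])
t=bot.camera('top')[:,:,::-1];c=bot.camera('scene')[:,:,::-1]
cv2.imwrite('pics/top2.png',t);cv2.imwrite('pics/scene2.png',c)
cv2.imwrite('pics/c3.png',np.hstack([crop(t,375,215,100,100,4),crop(c,165,270,100,100,4)]))
print(w2px('top',[.4792,-.1211,.11]),w2px('scene',[.4792,-.1211,.11]))
E
```

```text
5.95 [0.55176966 0.14178534 0.26532698] [-1.77341713e+02  1.35299491e-01  6.63074719e+00]
[412.4885831  259.91892032] [229.62277923 295.40433616]
```

View pics/c3.png

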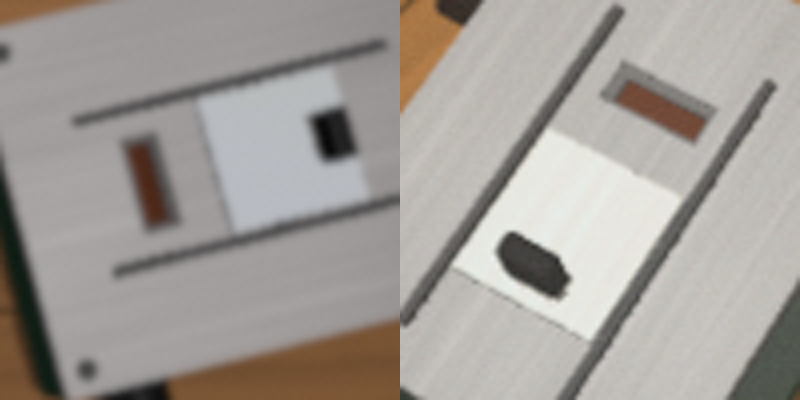

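```bash
python3 - <<'E'
from h import *
np.set_printoptions(precision=4,suppress=True)
f=lambda u,v,u0,v0,k:(u0+(u+.5)/k-.5,v0+(v+.5)/k-.5)
def P(n,pts,u0,v0,k,z):return np.array([px2w(n,*f(u,v,u0,v0,k),z) for u,v in pts])[:,:2]
ang=lambda a,b:np.degrees(np.arctan2(*(b-a)[::-1]))
for n,p,o in(('top',[(122,138),(155,132),(180,222),(149,231)],(375,215)),('scene',[(222,62),(318,106),(297,144),(201,100)],(165,270))):
    A=P(n,p,*o,4,.11);print(n,A.mean(0),np.linalg.norm(A-np.roll(A,-1,0),axis=1),[ang(*q) for q in((A[1],A[2]),(A[0],A[3]),(A[0],A[1]),(A[3],A[2]))])
# guide mid-line & dark outline, subpixel via minAreaRect of scene slot
im=cv2.imread('pics/scene2.png')
g=cv2.cvtColor(crop(im,165,270,100,100,4),cv2.COLOR_BGR2GRAY).astype(float);print(g[101,230:300:5].round())
m=((g<140)*255).astype(np.uint8)
cs,_=cv2.findContours(m,cv2.RETR_EXTERNAL,cv2.CHAIN_APPROX_NONE)
for c in cs:
    r=cv2.minAreaRect(c)
    if cv2.pointPolygonTest(c,(258,101),False)>=0:
        b=cv2.boxPoints(r);print(r);A=P('scene',b,165,270,4,.11);print(A,A.mean(0))
E
```

```text
top [ 0.4795 -0.1211] [0.0197 0.0542 0.0188 0.0561] [np.float64(-166.74593639227396), np.float64(-165.94175009080348), np.float64(-80.35157694046849), np.float64(-74.57056051767968)]
scene [ 0.4788 -0.1212] [0.0557 0.0224 0.0552 0.0227] [np.float64(-71.93785255615671), np.float64(-70.75279291285845), np.float64(15.711370456826021), np.float64(15.956346503201607)]
[ 84.  83.  85.  82.  84.  84.  85.  85.  95. 113. 124. 131. 130. 131.]
((257.4205017089844, 102.15687561035156), (109.82940673828125, 42.660491943359375), 26.886934280395508)
[[ 0.4536 -0.1388]
 [ 0.4454 -0.118 ]
 [ 0.5021 -0.1044]
 [ 0.5097 -0.1251]] [ 0.4777 -0.1216]
```

>>> move_arm(
  targets=[
    {"xyz": [0, 0, 0], "angular": [0, 0, 0]},
    {"xyz": [0, 0, 0], "angular": [0, 0, 0]},
  ],
)

```text
time: 6.3
tcp_pos: [0.5515, 0.1417, 0.2655]
tcp_rot: [-177.3, 0.1, 6.6]
contact_force: [0.0, -0.1, -0.0]
grip_width: 0.0516
```

Slot centre ≈ (0.4792, −0.1211), yaw 13.5°. The end-stop geometry and both cameras agree within about 1 mm. Now to the tall slat.

>>> move_arm(
  targets=[
    {"xyz": [-0.005, 0.046, 0], "angular": [-1.3, 0, -2.7]},
    {"xyz": [-0.0095, 0.0923, -0.02], "angular": [-2.7, -0.2, -5.4]},
    {"xyz": [-0.0095, 0.0923, -0.05], "angular": [-2.7, -0.2, -5.4]},
    {"xyz": [-0.0095, 0.0923, -0.05], "angular": [-2.7, -0.2, -5.4]},
  ],
)

```text
time: 6.8
tcp_pos: [0.5513, 0.1456, 0.2167]
tcp_rot: [-177.1, 0.5, 6.9]
contact_force: [-0.2, 0.1, 0.5]
grip_width: 0.0509
```

```bash
python3 - <<'E'
from h import *
s=bot.observe();print(s['joints'].round(2) if hasattr(s['joints'],'round') else s['joints'])
E
```

```text
[  6.84  21.47   2.21  71.2    2.88 179.94]
```

Joint 6 is at its 180° limit. I'll take the equivalent grasp a half turn away, rotating +z, which brings j6 back to mid-range.

>>> move_arm(
  targets=[
    {"xyz": [0, 0, 0.01], "angular": [0, 0, 10.5]},
    {"xyz": [0, 0, 0.02], "angular": [0, 0, 21]},
    {"xyz": [0, 0, 0.03], "angular": [0, 0, 31.5]},
    {"xyz": [0, 0, 0.03], "angular": [0, 0, 42]},
    {"xyz": [0, 0, 0.03], "angular": [0, 0, 52.5]},
    {"xyz": [0, 0, 0.03], "angular": [0, 0, 63]},
    {"xyz": [0, 0, 0.03], "angular": [0, 0, 73.5]},
    {"xyz": [0, 0, 0.03], "angular": [0, 0, 84]},
  ],
)

```text
time: 7.8
tcp_pos: [0.5527, 0.146, 0.249]
tcp_rot: [-177.1, 0.2, 91.3]
contact_force: [0.2, -0.3, 0.0]
grip_width: 0.0512
```

>>> move_arm(
  targets=[
    {"xyz": [-0.001, 0.01, 0], "angular": [0, 0, 10.5]},
    {"xyz": [-0.002, 0.02, 0], "angular": [0, 0, 21]},
    {"xyz": [-0.003, 0.03, 0], "angular": [0, 0, 31.5]},
    {"xyz": [-0.004, 0.04, 0], "angular": [0, 0, 42]},
    {"xyz": [-0.005, 0.05, 0], "angular": [0, 0, 52.5]},
    {"xyz": [-0.006, 0.06, 0], "angular": [0, 0, 63]},
    {"xyz": [-0.007, 0.07, 0], "angular": [0, 0, 73.5]},
    {"xyz": [-0.009, 0.085, 0], "angular": [0, 0, 84]},
  ],
)

```text
time: 8.8
tcp_pos: [0.5437, 0.2312, 0.249]
tcp_rot: [-177.1, 0.2, 175.2]
contact_force: [-0.9, -0.5, -0.5]
grip_width: 0.0511
```

>>> move_arm(
  targets=[
    {"xyz": [0, 0, 0], "angular": [0, 0, 6]},
    {"xyz": [0, 0, 0], "angular": [0, 0, 6]},
  ],
)

```text
time: 9.05
tcp_pos: [0.5435, 0.2312, 0.2491]
tcp_rot: [-177.1, 0.2, -179.1]
contact_force: [0.2, -0.5, 0.1]
grip_width: 0.0513
```

```bash
python3 - <<'E'
from h import *
from scipy.spatial.transform import Rotation as Q
s=bot.observe();R=Q.from_euler('xyz',s['tcp_rot'],degrees=True)
print(s['joints'],s['tcp_pos'],s['tcp_rot'],(Q.from_euler('xyz',[180,0,-178.8],degrees=True)*R.inv()).as_rotvec(degrees=True))
E
```

```text
[18.3858086  24.13781892 10.96574907 77.45973487 -2.82508558 17.53898463] [0.54348156 0.23121054 0.2490683 ] [-177.11586331    0.24853553 -179.13133982] [2.8791809  0.30050587 0.33752469]
```

Correct tilt and position, then descend to TCP z ≈ 0.108.

>>> move_arm(
  targets=[
    {"xyz": [-0.0015, 0.003, 0], "angular": [2.9, 0.3, 0.3]},
    {"xyz": [-0.0015, 0.003, -0.03], "angular": [2.9, 0.3, 0.3]},
    {"xyz": [-0.0015, 0.003, -0.07], "angular": [2.9, 0.3, 0.3]},
    {"xyz": [-0.0015, 0.003, -0.1], "angular": [2.9, 0.3, 0.3]},
    {"xyz": [-0.0015, 0.003, -0.13], "angular": [2.9, 0.3, 0.3]},
    {"xyz": [-0.0015, 0.003, -0.141], "angular": [2.9, 0.3, 0.3]},
    {"xyz": [-0.0015, 0.003, -0.141], "angular": [2.9, 0.3, 0.3]},
  ],
)

```text
time: 9.93
tcp_pos: [0.5418, 0.2337, 0.1078]
tcp_rot: [-180.0, -0.1, -178.9]
contact_force: [-0.3, -0.2, 0.0]
grip_width: 0.0516
```

>>> move_arm(
  targets=[
    {"xyz": [0, 0, 0], "angular": [0, 0, 0]},
    {"xyz": [0, 0, 0], "angular": [0, 0, 0]},
    {"xyz": [0, 0, 0], "angular": [0, 0, 0]},
    {"xyz": [0, 0, 0], "angular": [0, 0, 0]},
    {"xyz": [0, 0, 0], "angular": [0, 0, 0]},
    {"xyz": [0, 0, 0], "angular": [0, 0, 0]},
  ],
  fingers=0,
  grip_force=40,
)

```text
time: 10.68
tcp_pos: [0.5433, 0.2344, 0.1095]
tcp_rot: [179.9, 0.2, -178.8]
contact_force: [1.2, 0.8, 5.7]
grip_width: 0.0119
```

Gripped (12 mm opening). Lift straight up.

>>> move_arm(
  targets=[
    {"xyz": [0, 0, 0.01], "angular": [0, 0, 0]},
    {"xyz": [0, 0, 0.025], "angular": [0, 0, 0]},
    {"xyz": [0, 0, 0.05], "angular": [0, 0, 0]},
    {"xyz": [0, 0, 0.08], "angular": [0, 0, 0]},
    {"xyz": [0, 0, 0.12], "angular": [0, 0, 0]},
    {"xyz": [0, 0, 0.15], "angular": [0, 0, 0]},
    {"xyz": [0, 0, 0.15], "angular": [0, 0, 0]},
  ],
)

```text
time: 11.55
tcp_pos: [0.5435, 0.2344, 0.2615]
tcp_rot: [179.9, 0.3, -178.8]
contact_force: [0.6, -0.3, -0.8]
grip_width: 0.0113
```

```bash
python3 - <<'E'
from h import *
s=bot.observe();print(s['tcp_pos'],s['contact_force'],s['grip_width'])
t=bot.camera('top')[:,:,::-1];c=bot.camera('scene')[:,:,::-1]
cv2.imwrite('pics/scene3.png',c);cv2.imwrite('pics/top3.png',t)
cv2.imwrite('pics/c4.png',np.hstack([crop(c,300,100,130,160,3),crop(t,210,170,130,160,3)]))
E
```

```text
[0.54349401 0.2343628  0.26154284] [ 0.61252411 -0.29424638 -0.83049107] 0.011305787339333297
```

View pics/c4.png

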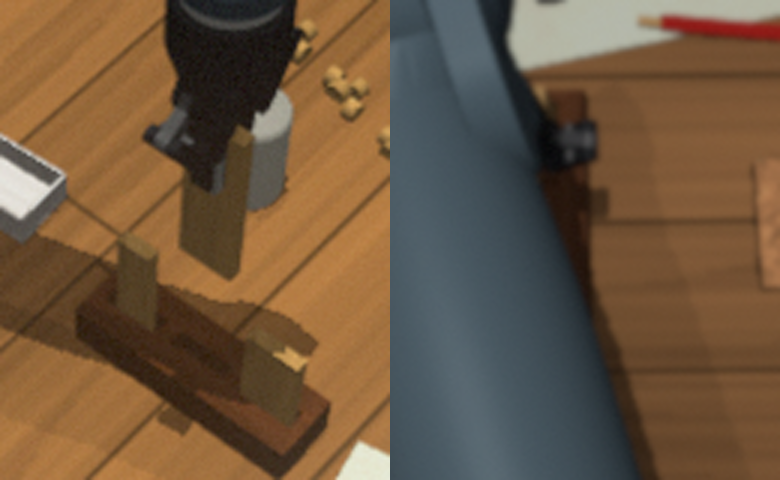

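```bash
python3 - <<'E'
from h import *
np.set_printoptions(precision=4,suppress=True)
c=cv2.imread('pics/scene3.png')
cv2.imwrite('pics/c5.png',crop(c,350,130,45,70,8))
for z in(.165,.167,.169):
  print(z,px2w('scene',360,183.2,z),px2w('scene',378.7,193.2,z))
p=np.array([.5435,.2344,.1670])
for d in([-.023,-.006,0],[.023,-.006,0],[.023,.006,0],[.023,-.006,.15],[.023,.006,.15]):
  print(d,w2px('scene',p+d),(w2px('scene',p+d)-[350,130])*8+3.5)
E
```

```text
0.165 [0.5219 0.2275 0.165 ] [0.5674 0.2337 0.165 ]
0.167 [0.5228 0.2263 0.167 ] [0.5682 0.2326 0.167 ]
0.169 [0.5236 0.2252 0.169 ] [0.5689 0.2315 0.169 ]
[-0.023, -0.006, 0] [359.8092 182.0055] [ 81.9734 419.5438]
[0.023, -0.006, 0] [376.7943 194.023 ] [217.8546 515.6839]
[0.023, 0.006, 0] [380.4683 190.4241] [247.2461 486.8931]
[0.023, -0.006, 0.15] [381.754 148.414] [257.5318 150.8122]
[0.023, 0.006, 0.15] [385.8346 144.5732] [290.177  120.0853]
```

View pics/c5.png

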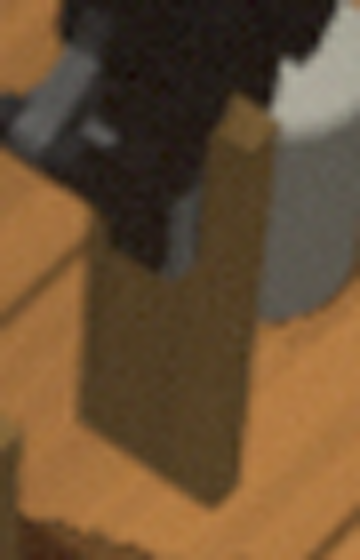

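The slat is held firmly; its bottom left corner sits at px (360,182), within about 1 px of prediction, perhaps 1° of tilt. Carry it over the slot and yaw to the sander.

>>> move_arm(
  targets=[
    {"xyz": [-0.004, -0.02, 0], "angular": [0, 0, 1]},
    {"xyz": [-0.01, -0.06, 0], "angular": [0, 0, 3]},
    {"xyz": [-0.02, -0.11, 0], "angular": [0, 0, 5]},
    {"xyz": [-0.03, -0.16, 0], "angular": [0, 0, 7]},
    {"xyz": [-0.04, -0.21, 0], "angular": [0, 0, 9]},
    {"xyz": [-0.049, -0.26, 0], "angular": [0, 0, 10.5]},
    {"xyz": [-0.057, -0.31, 0], "angular": [0, 0, 11.5]},
    {"xyz": [-0.0623, -0.3405, 0], "angular": [0, 0, 12.3]},
  ],
)

```text
time: 12.65
tcp_pos: [0.478, -0.1082, 0.2563]
tcp_rot: [179.9, -0.2, -166.6]
contact_force: [-0.2, 0.1, -0.5]
grip_width: 0.0116
```

>>> move_arm(
  targets=[
    {"xyz": [-0.002, -0.015, -0.02], "angular": [0, 0, 0]},
    {"xyz": [-0.002, -0.015, -0.04], "angular": [0, 0, 0]},
    {"xyz": [-0.002, -0.015, -0.04], "angular": [0, 0, 0]},
    {"xyz": [-0.002, -0.015, -0.04], "angular": [0, 0, 0]},
  ],
)

```text
time: 13.15
tcp_pos: [0.4774, -0.1212, 0.2179]
tcp_rot: [179.9, -0.1, -166.5]
contact_force: [0.3, -0.1, 0.4]
grip_width: 0.0118
```

```bash
python3 - <<'E'
from h import *
s=bot.observe();print(s['time'],s['tcp_pos'],s['tcp_rot'],s['contact_force'],s['grip_width'])
t=bot.camera('top')[:,:,::-1];c=bot.camera('scene')[:,:,::-1]
cv2.imwrite('pics/scene4.png',c);cv2.imwrite('pics/top4.png',t)
cv2.imwrite('pics/c6.png',np.hstack([crop(c,190,230,75,90,6),crop(t,380,220,40,90,6)]))
from scipy.spatial.transform import Rotation as Q
p=s['tcp_pos']-np.array([0,0,.0945]);Y=Q.from_euler('z',13.5,degrees=True)
for d in([-.023,-.006,0],[.023,-.006,0],[.023,.006,0],[.023,-.006,.15],[.023,.006,.15],[-.023,-.006,.15]):
  print(d,(w2px('scene',p+Y.apply(d))-[190,230])*6+2.5)
E
```

```text
13.15 [ 0.47740787 -0.12118591  0.21787518] [ 1.79934997e+02 -5.99935816e-02 -1.66476836e+02] [ 0.34148777 -0.11561978  0.4047845 ] 0.011845840865722723
[-0.023, -0.006, 0] [161.7300899  359.66580422]
[0.023, -0.006, 0] [279.32472202 419.61622213]
[0.023, 0.006, 0] [298.97701095 390.06203527]
[0.023, -0.006, 0.15] [206.63766392 207.11730274]
[0.023, 0.006, 0.15] [229.06015142 174.96086441]
[-0.023, -0.006, 0.15] [ 75.43780027 142.097812  ]
```

View pics/c6.png

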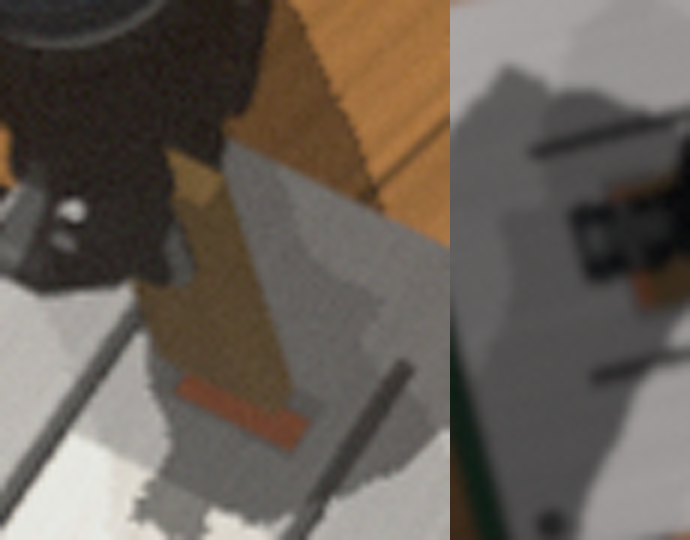

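Slat bottom ≈ 13 mm above the lid, px ≈ (227,292), against the slot at (230,295). It needs about +3 mm along the slot's length. Correct that and enter the bevel gently.

>>> move_arm(
  targets=[
    {"xyz": [0.003, 0.0005, 0], "angular": [0, 0, 0]},
    {"xyz": [0.003, 0.0005, -0.006], "angular": [0, 0, 0]},
    {"xyz": [0.003, 0.0005, -0.012], "angular": [0, 0, 0]},
    {"xyz": [0.003, 0.0005, -0.016], "angular": [0, 0, 0]},
    {"xyz": [0.003, 0.0005, -0.016], "angular": [0, 0, 0]},
  ],
)

```text
time: 13.88
tcp_pos: [0.4804, -0.1209, 0.2016]
tcp_rot: [179.9, -0.1, -166.5]
contact_force: [0.9, -0.3, -0.5]
grip_width: 0.0117
```

>>> move_arm(
  targets=[
    {"xyz": [0, 0, -0.003], "angular": [0, 0, 0]},
    {"xyz": [0, 0, -0.006], "angular": [0, 0, 0]},
    {"xyz": [0, 0, -0.006], "angular": [0, 0, 0]},
  ],
)

```text
time: 14.25
tcp_pos: [0.4807, -0.121, 0.1959]
tcp_rot: [180.0, -0.0, -166.5]
contact_force: [0.9, 0.8, -0.2]
grip_width: 0.0116
```

>>> move_arm(
  targets=[
    {"xyz": [0, 0, -0.002], "angular": [0, 0, 0]},
    {"xyz": [0, 0, -0.004], "angular": [0, 0, 0]},
    {"xyz": [0, 0, -0.006], "angular": [0, 0, 0]},
    {"xyz": [0, 0, -0.006], "angular": [0, 0, 0]},
  ],
)

```text
time: 14.75
tcp_pos: [0.4808, -0.121, 0.1899]
tcp_rot: [180.0, -0.0, -166.5]
contact_force: [0.8, 0.1, -0.1]
grip_width: 0.0114
```

>>> move_arm(
  targets=[
    {"xyz": [0, 0, -0.003], "angular": [0, 0, 0]},
    {"xyz": [0, 0, -0.006], "angular": [0, 0, 0]},
    {"xyz": [0, 0, -0.006], "angular": [0, 0, 0]},
  ],
)

```text
time: 15.12
tcp_pos: [0.4807, -0.1209, 0.1838]
tcp_rot: [180.0, -0.0, -166.5]
contact_force: [0.4, -0.5, -0.3]
grip_width: 0.0114
```

Throat passed with no force. Go down the remaining 14 mm.

>>> move_arm(
  targets=[
    {"xyz": [0, 0, -0.003], "angular": [0, 0, 0]},
    {"xyz": [0, 0, -0.006], "angular": [0, 0, 0]},
    {"xyz": [0, 0, -0.009], "angular": [0, 0, 0]},
    {"xyz": [0, 0, -0.012], "angular": [0, 0, 0]},
    {"xyz": [0, 0, -0.014], "angular": [0, 0, 0]},
    {"xyz": [0, 0, -0.014], "angular": [0, 0, 0]},
    {"xyz": [0, 0, -0.014], "angular": [0, 0, 0]},
  ],
)

```text
time: 16.0
tcp_pos: [0.4808, -0.121, 0.1701]
tcp_rot: [180.0, -0.0, -166.5]
contact_force: [0.3, -0.0, -1.0]
grip_width: 0.0113
```

```bash
python3 - <<'E'
from h import *
s=bot.observe();print(s['time'],s['tcp_pos'],s['tcp_rot'],s['contact_force'],s['ft_torque'],s['grip_width'])
t=bot.camera('top')[:,:,::-1];c=bot.camera('scene')[:,:,::-1]
cv2.imwrite('pics/c7.png',np.hstack([crop(c,180,240,75,90,6),crop(t,385,220,50,90,6)]))
from scipy.spatial.transform import Rotation as Q
p=s['tcp_pos']-np.array([0,0,.0945]);Y=Q.from_euler('z',13.5,degrees=True)
for d in([-.023,-.006,.035],[.023,-.006,.035],[.023,.006,.035],[.023,-.006,.15],[.023,.006,.15]):
  print(d,(w2px('scene',p+Y.apply(d))-[180,240])*6+2.5)
E
```

```text
16.0 [ 0.48079045 -0.12104144  0.17009015] [ 1.79974730e+02 -6.00551638e-03 -1.66497301e+02] [ 0.31813715 -0.0225179  -0.99969881] [-0.01217759  0.17168377  0.02093628] 0.011329047654105452
[-0.023, -0.006, 0.035] [235.49752756 321.86975141]
[0.023, -0.006, 0.035] [352.23765611 381.52868513]
[0.023, 0.006, 0.035] [371.67059929 352.12701268]
[0.023, -0.006, 0.15] [299.74642864 226.62651246]
[0.023, 0.006, 0.15] [321.1900898 195.2794273]
```

View pics/c7.png

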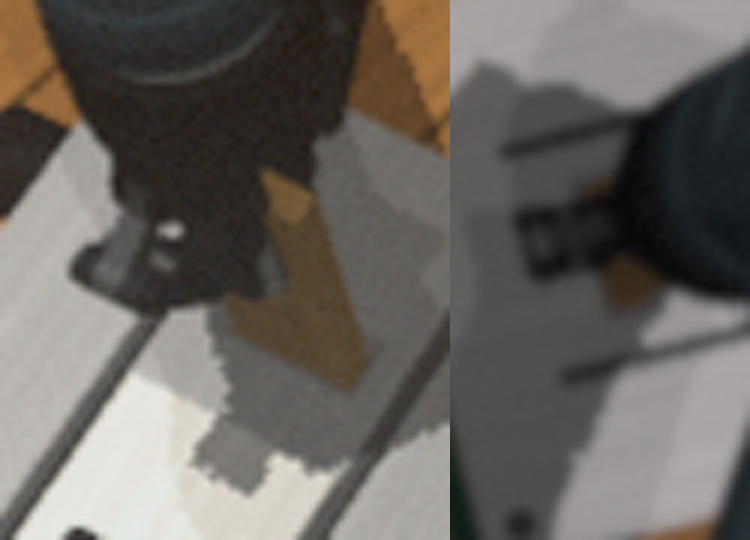

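The slat stands upright in the slot: its top corner at crop (300,225) matches the prediction of (300,227) for 35 mm depth. The force is about zero and the shutter grip is still at the open end. I'll hand in.

```bash
python3 - <<'E'
from bench import bot
print(bot.sign_off())
E
```

```text
the job is handed in; nothing more can be done
None
```

The job is done and handed in at about 16 s. The tallest slat is held upright in the slot, and the shutter is open.

- **Shutter:** I slid it about 52 mm until it met the end stop, with a reaction of about 14 N. After I let go, the pictures showed it still open.
- **Slat:** I took the tallest one from the middle kerf. Joint 6 was at its 180° limit on the first approach, so I used the same grasp a half turn round. The slat then went down through the slot with no contact force above about 1 N.
- **Last checks:**
  - The TCP is at z = 0.170, which puts about 34–35 mm of slat below the lid's top, assuming it did not slip in the grip.
  - The tool is vertical to within 0.1°. The grip opening reads 11.3 mm, against a 12 mm slat, and the force is about 1 N.
  - The slat's near top corner in the image is within about 0.3 px of where that depth puts it, and the far one within about 0.7 px.
- **Disagreement:** An earlier picture, while the slat was being carried, hinted at up to about 1° of tilt and 1–2 mm of offset along its length. I shifted about 3 mm to correct the position, and the last picture no longer showed it clearly.
- **Not checked:** After lifting the slat I saw the two other slats still standing in the rack. I did not recheck the rest of the bench.

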